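# Fit the gauge reader's battery and hold its hood open

### The arm

A 6-joint arm with a two-finger parallel gripper is mounted at the origin on a cart in front of the work surface, level with it; the furniture and walls round the work are solid. World frame = base frame: x ahead of the robot, y to its left, z up, the work surface at z = 0. Lengths are in m, angles in rad, forces in N, time in s.
With the tool pointing down it reaches from about 0.3 to 0.95 m from the base axis. Payload 3.1 kg.
Tool frame: the origin (TCP) lies between the finger pads; the fingertips stand 25 mm ahead of it and the grasp point (between the pads) lies 6 mm ahead of it; z points along the fingers, y is the line along which they close (so a half turn about z gives the same grasp; the last joint's range is limited). The gripper opens to 85 mm and grips with 20 to 120 N. Pads are 22 mm wide; open, the fingers measure 114 mm over their backs; the gripper's body (76 mm by 85 mm) begins 54 mm behind the grasp point. The pads swing forward as they close: fully open they stand 13 mm farther back than shut.
Start: joints at [1.082, 0.308, 1.634, -0, 1.2, -0.07], TCP at [0.254, 0.571, 0.256] pointing down, gripper open.
Joint ranges: [-3.06, 3.06], [-0.79, 1.96], [0.05, 2.63], [-1.19, 4.34], [0.05, 2.64], [-2.94, 2.94]. Speed limits (rad/s): [2.79, 2.79, 3.14, 3.14, 3.14, 3.14].

### API

Orientations are given as a unit quaternion [w, x, y, z].
In Python, from rig import monitor, eyes, finish_job gives the robot as it stands.
- The arm moves only by the shell command python3 -m crank 'ROWS' [FORCE]. ROWS is JSON, a list of rows, each an object of numbers: "jaw": the closure in counts, from 0 (fully open) to 255 (shut); "dx", "dy", "dz": the shift along the tool's x, y, z in m; "turn": the turn about the tool's z in rad. A call has exactly 10 rows; each row shifts and turns the commanded pose from where the row before left it, along the tool's axes as they then stand; what a row does not reach is not made up. A row lasts 1/10 s, in which the tool goes at most 50 mm and 8.59 degrees, less where a joint would pass 70% of its speed; a pose out of reach is approached as far as the arm can. A call is refused whole if a number of a shift passes 0.05 or a number of a turn 0.15, either way. A call with a gripper value outside its range is refused whole. The fingers move at their own pace and stop on an object; FORCE is the grip in N (left out, the last holds). Time passes only in rows, so rows that do not move let the fingers close, or fill a call up. It gives the time, the measured TCP pose, the force, the opening and the grip force at its end, in the units of the state.
- monitor.get_state(): the state, without advancing time (a new reading comes with each control period).
- eyes.capture(name): name is "scene" or "top" or "wrist"; returns (picture, depth): 400x640x3 uint8, red, green, blue; 400x640 float32, m along the optical axis (not along the pixel's ray), 0 where there is no reading.
- eyes.camera_params(name): a dict with "K" (3x3 intrinsics, pixels), "rvec" (rotation vector, rad) and "tvec" (3), from world to camera coordinates, as OpenCV has them. Camera axes: x right, y down, z forward; pixel columns grow to the right and rows downward; lengths in m; the calibration is good to about 2 mm. The wrist camera is an equidistant fisheye: a pixel r from the principal point sees the ray r / f radians off the axis. A picture is of the moment at which its call begins: read the wrist's pose just before it. camera_params takes no time and is no camera call; for the wrist camera it gives the pose at the moment of the call.
- finish_job(): hands the job in; it is judged then, once.
The state is a dict: "clock": time; "joint_pos": joint angles; "qd": joint speeds; "tau": joint torques, N m; "tcp_pos": TCP position; "eef_rot": TCP orientation; "wrist_force": force on the tool from outside, world axes, zero at the start; "moment": the same for the moment, N m; "finger_gap": finger opening in m; "grip_force": force on a finger pad.
Only numpy, scipy, OpenCV 4.12 (cv2) and the standard library are available. Lean on these libraries where they do the work, as an engineer would, in place of code of your own. Each camera call takes 0.05 s, during which the arm holds its last target. There are 200 camera calls.

### The job

Get the gauge reader ready for a colleague to load: stand the loose battery on the open end of the shoe beside the reader's box, slide it under the shoe's lips away from you until it clicks home at the end, and let go of it. Then take the white hood by its black bar handle, lift it to 60 degrees open (its red edge line meets the red tick on the quadrant) and finish while still holding it steady there, because it falls shut by itself. Leave the rings, plug and pen where they lie.

Things in the scene. Friction and masses are not known exactly. Their poses are not given: they have to be found in the camera images.
- reader: gauge reader, fixed to the worktop: grey base plate 220x275x12 mm with a blue box (180 along x, 156 along y, top at z=72) and, on its right (-y) side, the battery shoe. Origin: on the worktop under the box's middle. x points from the box's front (handle side) to its back, z up; its yaw varies
- battery_centre (a point): centre of the grey block (56 along its x, 44 along y, 42 high) of the loose battery, 40 mm above the battery's underside; yellow plate on top, total height 62 mm, 0.3 kg. It slides along its own x, either way round (both ends alike). Grip the block across its length or width
- battery_foot (a point): middle of the battery's underside: black foot 50 (x) x 40 (y) x 8 mm high with corners rounded to 10 mm radius and a notch in the middle of each long side; above it a neck 26 wide up to the grey block, which begins 19 mm above this point. Axes as the battery's
- shoe_home (a point): point on the shoe's floor (20 mm above the worktop) over which the battery's middle stands when fully home (battery_centre then 40 mm above it); axes as the reader's. The battery slides along +x to it; a rigid end stop is met about 1 mm past home. Two spring plungers in the channel walls beside this point snap into the foot's notches; they resist with 3 to 8 N over the last 24 mm. Shoe is slippery
- shoe_mouth (a point): middle of the flared mouth of the shoe's channel on its floor, 46 mm before shoe_home; mouth about 55 mm wide, narrowing within 21 mm to the channel, 42.4 mm wide. Beyond, from 20 mm before shoe_home on, two lips (underside 11, top 15 mm above the floor, 31 mm gap) reach over the foot
- shoe_landing (a point): point on the same shoe floor (20 mm above the worktop), 80 mm before shoe_home on the channel's line: flat open end without walls or lips, where the battery is stood before sliding; axes as the reader's
- hood_bar (a point): middle of the hood's black bar handle: straight bar 11 mm thick, 82 mm clear length along the hood's y axis between two steel arms; it stands in front of and 38 mm above the hood's top face. Turns with the hood. With the hood shut it lies 120 mm above the worktop
- hood_hinge (a point): middle of the hood's hinge axis at the back of the box, 78 mm above the worktop; the axis runs along the reader's y. With the hood shut hood_bar lies 215 mm in front of (-x) and 42 mm above this point
- hood (a joint): opening angle of the white hood (0.3 kg, 186x156x10 mm), rad: 0 shut, 1.047 = 60 degrees, grows as the front goes up and back, stops at 1.9. Nearly free hinge: it falls shut by its weight (about 1.5 N at the bar). A quadrant with a tick every 10 degrees stands at the box's left side; the 60 degree tick is large and red
- setting_ring_1: larger of two plain grey steel setting rings, 52 mm across, height 18 mm (bystander; leave it alone); origin at its underside's centre
- setting_ring_2: smaller setting ring, 42 mm across, height 16 mm (bystander; leave it alone); origin at its underside's centre
- yellow_plug: yellow barrel-shaped plug with black ends, 60x32x33 mm (bystander; leave it alone); origin at its underside's centre
- marker_pen: white marker pen with a red end, 129 long, thickness 16 mm (bystander; leave it alone); origin at its underside's centre

How it is judged:
On the way, in this order (a step that is already met when the one before it is completed fails the run):
1. the battery is fully home on the shoe, clicked in and let go, the hood still shut (x of battery_centre in the frame of shoe_home between -0.0025 and 0.0035 m and y of battery_centre in the frame of shoe_home between -0.004 and 0.004 m and z of battery_centre in the frame of shoe_home between 0.036 and 0.044 m and angle between battery_centre's own z axis and vertical below 0.08 rad and contact force between the fingers and battery below 0.1 N and value of joint hood below 0.15 rad), for 0.2 s.
2. the hood is being lifted by the fingers, the battery still home (x of battery_centre in the frame of shoe_home between -0.0025 and 0.0035 m and y of battery_centre in the frame of shoe_home between -0.004 and 0.004 m and z of battery_centre in the frame of shoe_home between 0.036 and 0.044 m and angle between battery_centre's own z axis and vertical below 0.08 rad and value of joint hood above 0.5 rad and contact force between the fingers and hood above 0.2 N), for 0.1 s.
At the end, for the whole second after the job is handed in: the gripper's fingers hold the hood still at 60 degrees open (within 5 degrees), nothing else propping it, and the battery sits fully home on the shoe (within 2.5 mm short of the detent position, flat on the floor of the shoe); the program finishes while holding (x of battery_centre in the frame of shoe_home between -0.0025 and 0.0035 m and y of battery_centre in the frame of shoe_home between -0.004 and 0.004 m and z of battery_centre in the frame of shoe_home between 0.036 and 0.044 m and angle between battery_centre's own z axis and vertical below 0.08 rad and value of joint hood between 0.96 and 1.134 rad and velocity of joint hood between -0.08 and 0.08 rad/s and contact force between the fingers and hood above 0.3 N and contact force between each of battery, setting_ring_1, setting_ring_2, yellow_plug, marker_pen and hood below 0.1 N); the arm keeps its last pose, push and grip.
It fails at once if a bystander (setting_ring_1) is moved more than 30 mm (distance of setting_ring_1 from where it was at the start of the episode above 0.03 m).
It fails at once if a bystander (setting_ring_2) is moved more than 30 mm (distance of setting_ring_2 from where it was at the start of the episode above 0.03 m).
It fails at once if a bystander (yellow_plug) is moved more than 30 mm (distance of yellow_plug from where it was at the start of the episode above 0.03 m).
It fails at once if a bystander (marker_pen) is moved more than 30 mm (distance of marker_pen from where it was at the start of the episode above 0.03 m).
It also fails if it takes over 67 s, if anything falls off the work surface, if the arm or the gripper's body presses on something with over 40 N, if the wrist force passes 120 N, or if a joint passes its speed limit or range.

## Working session

There is one attempt and no reset: what is moved stays moved. The work goes in short steps, Python scripts to look and compute and a shell command to move; the robot and the scene stay as the last step left them, time stands still between calls to the robot, and variables do not carry over. Pictures are saved under pics/ and viewed, at most 10 in all, crops included, and the job is handed in when it is done.

```bash
mkdir -p pics; ls; python3 - <<'E'
from rig import monitor, eyes
import cv2,numpy as np
for n in("scene","top"):
    p,d=eyes.capture(n); cv2.imwrite(f"pics/{n}0.png",p[:,:,::-1]); np.save(f"{n}0.npy",d); np.save(f"{n}0_rgb.npy",p)
    c=eyes.camera_params(n); R=cv2.Rodrigues(np.array(c["rvec"]))[0]; print(n,c["K"],-R.T@np.array(c["tvec"]).ravel(),R)
s=monitor.get_state(); print(s)
E
```

```text
pics
scene [[378.36592976   0.         317.83248639]
 [  0.         378.36592976 201.7923859 ]
 [  0.           0.           1.        ]] [ 0.08549925 -0.86827454  0.61836824] [[ 0.88219736 -0.47085674  0.00466283]
 [-0.23719561 -0.4529205  -0.85941914]
 [ 0.40677518  0.7570713  -0.51125043]]
top [[488.7279115    0.         319.4221269 ]
 [  0.         488.7279115  193.28668371]
 [  0.           0.           1.        ]] [ 0.22683034 -0.06933109  1.58836598] [[-0.01718746 -0.99984564  0.00364395]
 [-0.98077071  0.01615072 -0.19449415]
 [ 0.19440528 -0.00691674 -0.98089691]]
{'clock': 0.1, 'joint_pos': array([ 1.08233338e+00,  3.08956481e-01,  1.63507285e+00, -4.27148566e-05,
        1.19973559e+00, -6.97075139e-02]), 'qd': array([ 0.0015325 , -0.0026899 , -0.00189315,  0.0006028 ,  0.00102003,
       -0.00094126]), 'tau': array([-3.76104808e-04, -4.16409516e+01, -2.77643967e+01, -8.38845426e-05,
        4.09138549e-03, -2.64982106e-05]), 'tcp_pos': array([0.25384425, 0.57034829, 0.2551314 ]), 'eef_rot': array([-2.80078640e-04,  2.07843529e-01,  9.78161483e-01, -1.04959006e-03]), 'wrist_force': array([ 0.05883697, -0.61103446,  0.22203309]), 'moment': array([ 0.00218184, -0.0102115 ,  0.00489824]), 'grip_force': 0.0, 'finger_gap': 0.0855595391963792}
```

View pics/scene0.png

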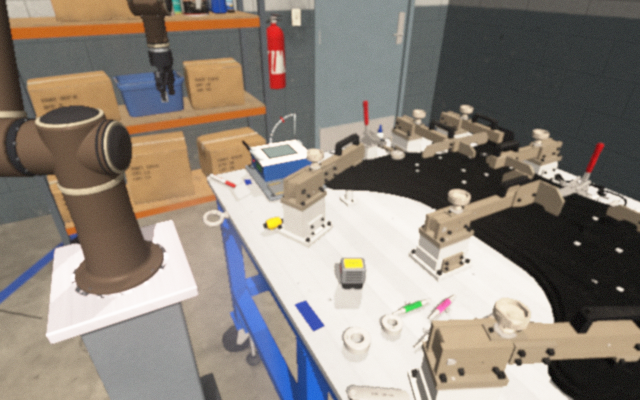

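View pics/top0.png

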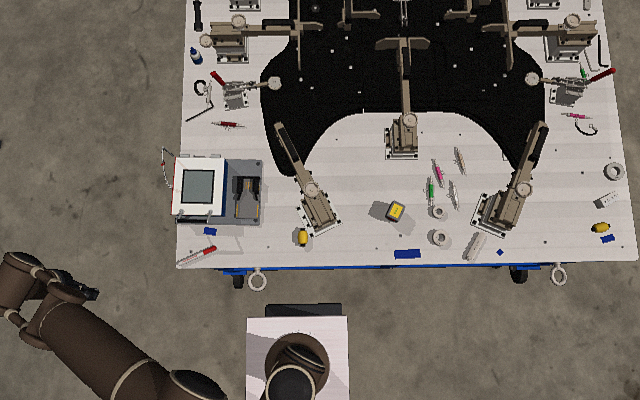

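```bash
cat > h.py <<'E'
import numpy as np,cv2
from rig import eyes
def cam(n):
    c=eyes.camera_params(n);R=cv2.Rodrigues(np.array(c["rvec"]))[0];t=np.array(c["tvec"]).ravel()
    return np.array(c["K"]),R,-R.T@t
def ray(n,u,v,z):
    K,R,C=cam(n);d=R.T@np.linalg.solve(K,[u,v,1.]);return C+d*(z-C[2])/d[2]
def px(n,P):
    K,R,C=cam(n);q=K@R@(np.array(P)-C);return q[:2]/q[2]
def cloud(n,d):
    K,R,C=cam(n);v,u=np.mgrid[0:400,0:640]
    return (np.stack([(u-K[0,2])/K[0,0]*d,(v-K[1,2])/K[1,1]*d,d],-1)@R)+C
E
python3 - <<'E'
from h import *
p=np.load("top0_rgb.npy")
a=cv2.resize(p[140:260,160:280],None,fx=5,fy=5,interpolation=3)
cv2.imwrite("pics/t1.png",a[:,:,::-1])
P=cloud("top",np.load("top0.npy"))
hsv=cv2.cvtColor(p,cv2.COLOR_RGB2HSV)
m=cv2.inRange(hsv,(20,120,120),(35,255,255))
n,l,s,c=cv2.connectedComponentsWithStats(m)
for i in range(1,n):
    if s[i,4]>15:
        print(s[i],c[i],np.median(P[l==i],0))
        if abs(c[i][0]-397)<12:
            print(cv2.minAreaRect(cv2.findContours((l==i).astype(np.uint8),0,1)[0][0]))
# blue box
m=cv2.inRange(hsv[140:260,160:240],(95,150,40),(125,255,255)); 
Q=P[140:260,160:280]
for z0,z1 in((.006,.018),(.018,.024),(.024,.04),(.06,.076),(.076,.1),(.1,.14)):
    k=(Q[...,2]>z0)&(Q[...,2]<z1); print(z0,k.sum(),Q[k].min(0) if k.any() else '',Q[k].max(0) if k.any() else '')
E
```

```text
[389 203  14  15 118] [395.53389831 210.34745763] [ 0.47038625 -0.31952001  0.06071763]
((395.60003662109375, 210.30003356933594), (9.391485214233398, 12.521980285644531), 26.56505012512207)
[596 223  13   9  91] [601.96703297 226.95604396] [ 0.41036293 -0.98643396  0.02934042]
[299 231   9  13 104] [302.92307692 236.89423077] [ 0.39448865 -0.02546802  0.02964006]
0.006 1962 [0.32724695 0.0528357  0.00600133] [0.72785327 0.39141539 0.01799576]
0.018 509 [0.33121965 0.11686029 0.01800055] [0.65544691 0.38104814 0.02397696]
0.024 414 [0.4587789  0.11592492 0.02400504] [0.64348649 0.37761137 0.03997737]
0.06 166 [0.46280567 0.06676985 0.06075672] [0.69766373 0.39287469 0.07599342]
0.076 3073 [0.45357239 0.04566473 0.07600277] [0.70359816 0.39385136 0.09985836]
0.1 188 [0.43326441 0.04310922 0.1002473 ] [0.69566309 0.39364191 0.13998518]
```

View pics/t1.png

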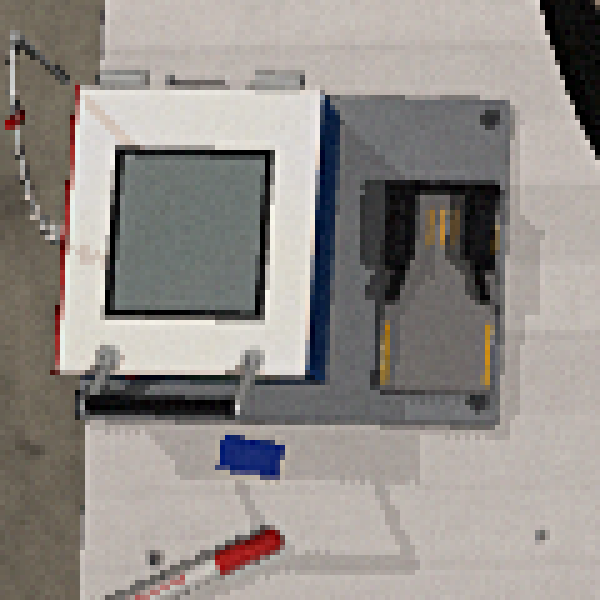

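```bash
python3 - <<'E'
from h import *
f=lambda u,v,z:ray("top",160+u/5-.4,140+v/5-.4,z)[:2].round(4)
a,b=f(497,425,.012),f(510,98,.012);d=b-a;print("plate R",a,b,np.degrees(np.arctan2(d[1],d[0])),np.linalg.norm(d))
a,b=f(305,375,.082),f(325,92,.082);d=b-a;print("hood R",a,b,np.degrees(np.arctan2(d[1],d[0])),np.linalg.norm(d))
a,b=f(58,373,.082),f(80,88,.082);d=b-a;print("hood L",a,b,np.degrees(np.arctan2(d[1],d[0])))
a,b=f(385,354,.02),f(489,354,.02);print("strips",a,b,(a+b)/2)
print("contacts",f(443,225,.02)); print("mouth",f(382,303,.03),f(490,303,.03)); print("front",f(437,391,.02))
a,b=f(82,405,.12),f(240,405,.12);print("bar",a,b,(a+b)/2)
P=cloud("top",np.load("top0.npy"))
for x0,x1 in((.25,.35),(.35,.45),(.45,.55),(.55,.65),(.65,.75)):
  r=[]
  for y0 in np.arange(-.5,.5,.1):
    k=(P[...,0]>x0)&(P[...,0]<x1)&(P[...,1]>y0)&(P[...,1]<y0+.1); r.append(round(float(P[k][:,2].max()),3))
  print(x0,r)
k=(abs(P[...,0]-.47)<.06)&(abs(P[...,1]+.32)<.06)&(P[...,2]>.05)
print(P[k].mean(0),k.sum(),cv2.minAreaRect((P[k][:,:2]*1000).astype(np.float32)))
E
```

```text
plate R [0.4389 0.1174] [0.6582 0.1103] -1.8543455972608467 0.21941490377820735
hood R [0.4628 0.2288] [0.6449 0.2201] -2.7352802767874613 0.18230770691333928
hood L [0.4666 0.3824] [0.6501 0.3761] -1.9663307181033571
strips [0.4855 0.1895] [0.4843 0.122 ] [0.4849  0.15575]
contacts [0.5706 0.1528]
mouth [0.5173 0.1903] [0.5162 0.1204]
front [0.4606 0.1554]
bar [0.4407 0.3557] [0.4392 0.2602] [0.43995 0.30795]
0.25 [0.009, 0.011, 0.012, 0.01, 0.014, 0.012, 0.011, 0.016, 0.021, 0.612]Traceback (most recent call last):
  File "<stdin>", line 13, in <module>
    return umr_maximum(a, axis, None, out, keepdims, initial, where)
ValueError: zero-size array to reduction operation maximum which has no identity
```

```bash
python3 - <<'E'
from h import *
P=cloud("top",np.load("top0.npy"))
for x0 in (.25,.35,.45,.55,.65):
  r=[]
  for y0 in np.arange(-.5,.5,.1):
    k=(P[...,0]>x0)&(P[...,0]<x0+.1)&(P[...,1]>y0)&(P[...,1]<y0+.1); r.append(round(float(P[k][:,2].max()),3) if k.any() else -1)
  print(x0,r)
k=(abs(P[...,0]-.47)<.06)&(abs(P[...,1]+.32)<.06)&(P[...,2]>.05)
print(P[k].mean(0),k.sum(),cv2.minAreaRect((P[k][:,:2]*1000).astype(np.float32)))
E
```

```text
0.25 [0.009, 0.011, 0.012, 0.01, 0.014, 0.012, 0.011, 0.016, 0.021, 0.612]
0.35 [0.025, 0.069, 0.052, 0.182, 0.185, 0.011, 0.023, 0.135, 0.131, -1]
0.45 [0.024, 0.07, 0.065, 0.182, 0.229, 0.016, 0.044, 0.112, 0.109, -1]
0.55 [0.019, 0.02, 0.011, 0.01, 0.219, 0.218, 0.042, 0.095, 0.182, -1]
0.65 [0.028, 0.198, 0.013, 0.094, 0.105, 0.222, 0.02, 0.09, 0.184, -1]
[ 0.46931324 -0.31927557  0.06012038] 251 ((468.6141662597656, -318.7239074707031), (45.146209716796875, 58.381988525390625), 61.14576721191406)
```

```bash
python3 -m crank '[{"dz":-0.045},{"dx":-0.0293,"dy":-0.038},{"dx":-0.0293,"dy":-0.038},{"dx":-0.0293,"dy":-0.038},{"dx":-0.0293,"dy":-0.038},{"dx":-0.0293,"dy":-0.038},{"dx":-0.0293,"dy":-0.038},{"dx":-0.0293,"dy":-0.038},{"dx":-0.0293,"dy":-0.038},{"dx":-0.0293,"dy":-0.038}]'
python3 -m crank '[{"dx":-0.0293,"dy":-0.038},{"dx":-0.0293,"dy":-0.038},{"dx":-0.0293,"dy":-0.038},{"dx":-0.0293,"dy":-0.038},{"dx":-0.0293,"dy":-0.038},{"dx":-0.0293,"dy":-0.038},{"dx":-0.0293,"dy":-0.038},{"dx":-0.0293,"dy":-0.038},{"dx":-0.0293,"dy":-0.038},{"dx":-0.0293,"dy":-0.038}]'
python3 - <<'E'
from h import *
from rig import monitor
c=eyes.camera_params("wrist"); s=monitor.get_state()
R=cv2.Rodrigues(np.array(c["rvec"]))[0]
print(c["K"],-R.T@np.array(c["tvec"]).ravel(),R)
p,d=eyes.capture("wrist"); cv2.imwrite("pics/w1.png",p[:,:,::-1]); np.savez("w1.npz",p=p,d=d,rvec=c["rvec"],tvec=c["tvec"],K=c["K"])
print(s["tcp_pos"],s["eef_rot"],s["joint_pos"])
E
```

```text
[[309.70691629   0.         324.42162071]
 [  0.         309.70691629 200.53506581]
 [  0.           0.           1.        ]] [0.18085191 0.60215077 0.37315031] [[ 0.40753896  0.91318518 -0.00219665]
 [ 0.8683871  -0.3867999   0.3103058 ]
 [ 0.28251699 -0.12836925 -0.95063426]]
[0.25384425 0.57034829 0.2551314 ] [-2.80078640e-04  2.07843529e-01  9.78161483e-01 -1.04959006e-03] [ 1.08233338e+00  3.08956481e-01  1.63507285e+00 -4.27148566e-05
  1.19973559e+00 -6.97075139e-02]invalid input
invalid input
```

View pics/w1.png

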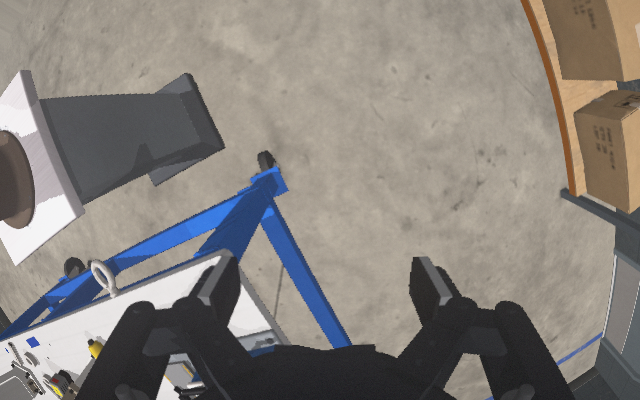

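The moves were refused, so this picture only shows the start pose: fingers at the bottom (230,270) and (430,270), floor and cart behind. I'll repeat the moves with every key in each row.

```bash
python3 -m crank '[{"jaw":0,"dx":0,"dy":0,"dz":-0.045,"turn":0},{"jaw":0,"dx":-0.0293,"dy":-0.038,"dz":0,"turn":0},{"jaw":0,"dx":-0.0293,"dy":-0.038,"dz":0,"turn":0},{"jaw":0,"dx":-0.0293,"dy":-0.038,"dz":0,"turn":0},{"jaw":0,"dx":-0.0293,"dy":-0.038,"dz":0,"turn":0},{"jaw":0,"dx":-0.0293,"dy":-0.038,"dz":0,"turn":0},{"jaw":0,"dx":-0.0293,"dy":-0.038,"dz":0,"turn":0},{"jaw":0,"dx":-0.0293,"dy":-0.038,"dz":0,"turn":0},{"jaw":0,"dx":-0.0293,"dy":-0.038,"dz":0,"turn":0},{"jaw":0,"dx":-0.0293,"dy":-0.038,"dz":0,"turn":0}]'
```

```text
clock: 1.15
tcp_pos: [0.3558, 0.1495, 0.3012]
eef_rot: [0.0, 0.208, 0.978, 0.0]
wrist_force: [0.4, -0.2, 0.7]
finger_gap: 0.0853
grip_force: 0.0
```

```bash
python3 -m crank '[{"jaw":0,"dx":-0.0293,"dy":-0.038,"dz":0,"turn":0},{"jaw":0,"dx":-0.0293,"dy":-0.038,"dz":0,"turn":0},{"jaw":0,"dx":-0.0293,"dy":-0.038,"dz":0,"turn":0},{"jaw":0,"dx":-0.0293,"dy":-0.038,"dz":0,"turn":0},{"jaw":0,"dx":-0.0293,"dy":-0.038,"dz":0,"turn":0},{"jaw":0,"dx":-0.0293,"dy":-0.038,"dz":0,"turn":0},{"jaw":0,"dx":-0.0293,"dy":-0.038,"dz":0,"turn":0},{"jaw":0,"dx":-0.0293,"dy":-0.038,"dz":0,"turn":0},{"jaw":0,"dx":-0.0293,"dy":-0.038,"dz":0,"turn":0},{"jaw":0,"dx":-0.0293,"dy":-0.038,"dz":0,"turn":0}]'
cat >> h.py <<'E'
def wcap(name):
    c=eyes.camera_params("wrist");p,d=eyes.capture("wrist")
    cv2.imwrite(f"pics/{name}.png",p[:,:,::-1])
    R=cv2.Rodrigues(np.array(c["rvec"]))[0];C=-R.T@np.array(c["tvec"]).ravel()
    np.savez(name+".npz",p=p,d=d,R=R,C=C,K=c["K"]);return W(name)
class W:
    def __init__(s,name):
        z=np.load(name+".npz");s.p,s.d,s.R,s.C,s.K=[z[k] for k in("p","d","R","C","K")]
    def dirs(s,u,v):
        x=(np.asarray(u,float)-s.K[0,2])/s.K[0,0];y=(np.asarray(v,float)-s.K[1,2])/s.K[1,1];r=np.hypot(x,y)+1e-9
        return np.stack([np.sin(r)*x/r,np.sin(r)*y/r,np.cos(r)],-1)
    def at(s,u,v,z):
        d=s.dirs(u,v)@s.R;return s.C+d*((z-s.C[2])/d[...,2])[...,None]
    def cloud(s):
        v,u=np.mgrid[0:400,0:640];D=s.dirs(u,v);return (D/D[...,2:]*s.d[...,None])@s.R+s.C
E
python3 - <<'E'
from h import *
from rig import monitor
w=wcap("w2");s=monitor.get_state();print(s["tcp_pos"],s["joint_pos"])
P=w.cloud();hsv=cv2.cvtColor(w.p,cv2.COLOR_RGB2HSV)
m=cv2.inRange(hsv,(20,120,90),(35,255,255));n,l,st,c=cv2.connectedComponentsWithStats(m)
for i in range(1,n):
    if st[i,4]>100:
        q=P[l==i];print(st[i],np.median(q,0))
        v,u=np.nonzero(l==i);g=w.at(u,v,np.array(.062))[:,:2]*1000
        print(cv2.minAreaRect(g.astype(np.float32)),g.mean(0))
k=(np.hypot(P[...,0]-.469,P[...,1]+.319)<.06)&(P[...,2]>.045)&(P[...,2]<.08);print(k.sum(),cv2.minAreaRect((P[k][:,:2]*1000).astype(np.float32)))
E
```

```text
clock: 2.15
tcp_pos: [0.4691, -0.317, 0.3009]
eef_rot: [-0.0, 0.208, 0.978, 0.0]
wrist_force: [-0.0, 0.5, 0.9]
finger_gap: 0.0855
grip_force: 0.0
[ 0.47061709 -0.32432118  0.30065183] [-0.67711762  0.16358044  1.7201897  -0.00506393  1.2514063  -1.82430856]
[482  28  23  26 415] [ 0.39636774 -0.03379029  0.02797833]
((395.8185729980469, -55.229278564453125), (28.835039138793945, 32.45450973510742), 87.25164794921875) [396.21288894 -55.70621013]
[308 161  26  32 758] [ 0.47276717 -0.32485331  0.06179743]
((473.2651062011719, -324.9541931152344), (28.529123306274414, 39.078643798828125), 62.83533477783203) [ 472.99672672 -324.88543255]
[ 35 266  12  16 118] [ 0.41322857 -0.97670866  0.0291201 ]
((411.933349609375, -918.7769775390625), (26.987215042114258, 50.302833557128906), 13.222326278686523) [ 411.25004516 -918.65188344]
1744 ((470.9491882324219, -320.27569580078125), (45.3965950012207, 57.2331657409668), 62.96075439453125)
```

View pics/w2.png

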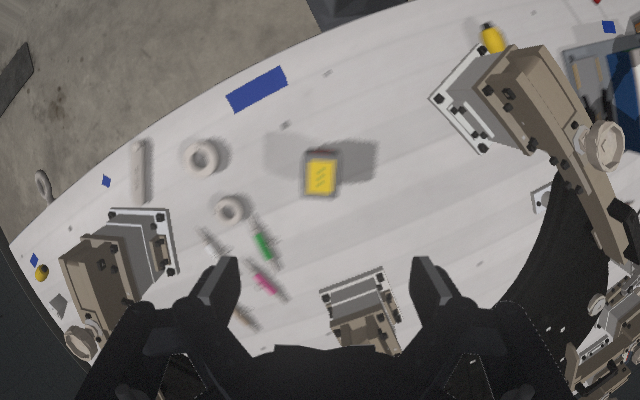

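The battery is at (320,177) in the wrist view. The rings at (203,158) and (230,210) are well clear, so I'll descend and measure again at rest.

```bash
python3 -m crank '[{"jaw":0,"dx":0,"dy":-0.004,"dz":0.03,"turn":0.056},{"jaw":0,"dx":0,"dy":0,"dz":0.04,"turn":0},{"jaw":0,"dx":0,"dy":0,"dz":0.04,"turn":0},{"jaw":0,"dx":0,"dy":0,"dz":0.03,"turn":0},{"jaw":0,"dx":0,"dy":0,"dz":0,"turn":0},{"jaw":0,"dx":0,"dy":0,"dz":0,"turn":0},{"jaw":0,"dx":0,"dy":0,"dz":0,"turn":0},{"jaw":0,"dx":0,"dy":0,"dz":0,"turn":0},{"jaw":0,"dx":0,"dy":0,"dz":0,"turn":0},{"jaw":0,"dx":0,"dy":0,"dz":0,"turn":0}]' 40
cat > bat.py <<'E'
from h import *
from rig import monitor
import sys
s=monitor.get_state();w=wcap(sys.argv[1]);zt=float(sys.argv[2]);print(s["tcp_pos"],s["eef_rot"])
P=w.cloud();hsv=cv2.cvtColor(w.p,cv2.COLOR_RGB2HSV)
m=cv2.inRange(hsv,(20,120,90),(35,255,255));n,l,st,c=cv2.connectedComponentsWithStats(m)
i=1+np.argmax(st[1:,4]);print(st[i],np.median(P[l==i],0))
v,u=np.nonzero(l==i);g=w.at(u,v,np.array(zt))[:,:2]*1000
print(cv2.minAreaRect(g.astype(np.float32)),g.mean(0))
from scipy.spatial.transform import Rotation as Ro
q=s["eef_rot"];R=Ro.from_quat([q[1],q[2],q[3],q[0]]).as_matrix()
c=np.array(cv2.minAreaRect(g.astype(np.float32))[0])/1000
print("yaw tool y",np.degrees(np.arctan2(R[1,1],R[0,1])),"off in tool",R.T@(np.r_[c,0]-np.r_[s["tcp_pos"][:2],0]))
E
python3 bat.py w3 .062
```

```text
clock: 3.2
tcp_pos: [0.4681, -0.3191, 0.1625]
eef_rot: [0.001, 0.235, 0.972, -0.0]
wrist_force: [0.4, 0.7, 0.7]
finger_gap: 0.0854
grip_force: 0.0
[ 0.46813486 -0.31908193  0.16253031] [ 1.00475079e-03  2.35131739e-01  9.71962873e-01 -4.78886332e-04]
[ 307  191   40   49 1852] [ 0.47106185 -0.32015475  0.06190517]
((471.9593200683594, -320.4792175292969), (29.556406021118164, 38.93808364868164), 62.722843170166016) [ 471.40589406 -320.1619716 ]
yaw tool y 62.801177295764624 off in tool [-4.04023758e-03  5.05300958e-04  8.56948706e-06]
```

```bash
python3 -m crank '[{"jaw":0,"dx":-0.0035,"dy":0,"dz":0.03,"turn":0},{"jaw":0,"dx":0,"dy":0,"dz":0.03,"turn":0},{"jaw":0,"dx":0,"dy":0,"dz":0.03,"turn":0},{"jaw":0,"dx":0,"dy":0,"dz":0.02,"turn":0},{"jaw":0,"dx":0,"dy":0,"dz":0,"turn":0},{"jaw":255,"dx":0,"dy":0,"dz":0,"turn":0},{"jaw":255,"dx":0,"dy":0,"dz":0,"turn":0},{"jaw":255,"dx":0,"dy":0,"dz":0,"turn":0},{"jaw":255,"dx":0,"dy":0,"dz":0,"turn":0},{"jaw":255,"dx":0,"dy":0,"dz":0,"turn":0}]' 40
```

```text
clock: 4.25
tcp_pos: [0.4721, -0.3211, 0.0532]
eef_rot: [0.002, 0.235, 0.972, -0.001]
wrist_force: [-0.1, 0.1, 6.7]
finger_gap: 0.0433
grip_force: 42.5
```

```bash
python3 -m crank '[{"jaw":255,"dx":0,"dy":0,"dz":-0.04,"turn":0},{"jaw":255,"dx":0,"dy":0,"dz":-0.048,"turn":0},{"jaw":255,"dx":0,"dy":0,"dz":-0.048,"turn":-0.073},{"jaw":255,"dx":0,"dy":0,"dz":-0.048,"turn":-0.073},{"jaw":255,"dx":0,"dy":0,"dz":-0.048,"turn":-0.073},{"jaw":255,"dx":0,"dy":0,"dz":-0.048,"turn":-0.073},{"jaw":255,"dx":0,"dy":0,"dz":0,"turn":-0.073},{"jaw":255,"dx":0,"dy":0,"dz":0,"turn":-0.073},{"jaw":255,"dx":0,"dy":0,"dz":0,"turn":0},{"jaw":255,"dx":0.003,"dy":0.03,"dz":0,"turn":0}]' 40 && python3 -m crank '[{"jaw":255,"dx":0.002,"dy":0.045,"dz":0,"turn":0},{"jaw":255,"dx":0.002,"dy":0.045,"dz":0,"turn":0},{"jaw":255,"dx":0.002,"dy":0.045,"dz":0,"turn":0},{"jaw":255,"dx":0.002,"dy":0.045,"dz":0,"turn":0},{"jaw":255,"dx":0.002,"dy":0.045,"dz":0,"turn":0},{"jaw":255,"dx":0.002,"dy":0.045,"dz":0,"turn":0},{"jaw":255,"dx":0.002,"dy":0.045,"dz":0,"turn":0},{"jaw":255,"dx":0.002,"dy":0.045,"dz":0,"turn":0},{"jaw":255,"dx":0.002,"dy":0.045,"dz":0,"turn":0},{"jaw":255,"dx":0.002,"dy":0.042,"dz":0,"turn":0}]'
```

```text
clock: 5.25
tcp_pos: [0.4683, -0.2922, 0.3303]
eef_rot: [-0.0, 0.021, 1.0, -0.001]
wrist_force: [1.0, 0.8, -2.3]
finger_gap: 0.0433
grip_force: 42.5
clock: 6.25
tcp_pos: [0.4642, 0.159, 0.3303]
eef_rot: [-0.001, 0.019, 1.0, -0.0]
wrist_force: [1.5, -0.1, -2.5]
finger_gap: 0.0437
grip_force: 42.5
```

```bash
python3 -m crank '[{"jaw":255,"dx":0,"dy":0,"dz":0.03,"turn":0},{"jaw":255,"dx":0,"dy":0,"dz":0.03,"turn":0},{"jaw":255,"dx":0,"dy":0,"dz":0.03,"turn":0},{"jaw":255,"dx":0,"dy":0,"dz":0.03,"turn":0},{"jaw":255,"dx":0,"dy":0,"dz":0.0,"turn":0},{"jaw":255,"dx":0,"dy":0,"dz":0,"turn":0},{"jaw":255,"dx":0,"dy":0,"dz":0,"turn":0},{"jaw":255,"dx":0,"dy":0,"dz":0,"turn":0},{"jaw":255,"dx":0,"dy":0,"dz":0,"turn":0},{"jaw":255,"dx":0,"dy":0,"dz":0,"turn":0}]' 40; python3 bat.py w4 .22
```

```text
clock: 7.25
tcp_pos: [0.4658, 0.1574, 0.2123]
eef_rot: [0.001, 0.018, 1.0, 0.0]
wrist_force: [1.5, 0.7, -2.1]
finger_gap: 0.0438
grip_force: 42.5
[0.46579295 0.15735696 0.21229504] [9.11872231e-04 1.84857568e-02 9.99828682e-01 2.29532508e-04]
[ 288  258   73   74 4886] [0.46265874 0.15661163 0.2209867 ]
((466.07513427734375, 156.4384765625), (29.877225875854492, 39.75349044799805), 87.8954086303711) [464.29756062 156.4971844 ]
yaw tool y 87.88159232263271 off in tool [-3.15945694e-04 -9.07420117e-04  1.26338963e-07]
```

View pics/w4.png

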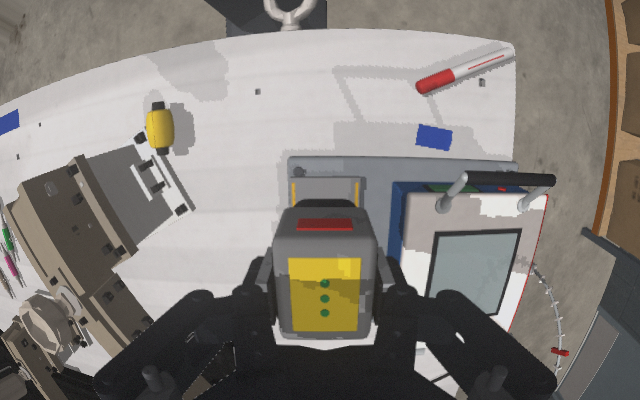

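The battery is held square at (325,290). The shoe's open end is visible at v≈178, with orange strips at u≈294 and 358, and the bar runs from (466,180) to (555,180).

```bash
python3 - <<'E'
from h import *
w=W("w4");hsv=cv2.cvtColor(w.p,cv2.COLOR_RGB2HSV)
f=lambda u,v,z:w.at(u,v,np.array(z))[:2].round(4)
m=cv2.inRange(hsv[170:225,280:375],(12,100,90),(30,255,255));n,l,st,c=cv2.connectedComponentsWithStats(m)
for i in range(1,n):
    if st[i,4]>12:
        v,u=np.nonzero(l==i);g=w.at(u+280,v+170,np.array(.02))[:,:2];vx,vy,x,y=cv2.fitLine((g*1000).astype(np.float32),2,0,.01,.01).ravel()
        print(st[i],g.min(0),g.max(0),g.mean(0),np.degrees(np.arctan(vy/vx)))
for q in((289,178),(364,178)):print("front",f(*q,.02))
for q in((288,158),(517,162)):print("plate front",f(*q,.012))
# bar: black above z .1
P=w.cloud();k=(P[...,2]>.105)&(P[...,2]<.14)&(P[...,0]<.5)&(P[...,1]>.22)&(w.p.max(-1)<60)
q=P[k];print("bar",k.sum(),cv2.minAreaRect((q[:,:2]*1000).astype(np.float32)),q.mean(0),q[:,2].max())
v,u=np.nonzero(k);g=w.at(u,v,np.array(.12))[:,:2]*1000;print(cv2.minAreaRect(g.astype(np.float32)))
E
```

```text
[12 13  4 24 70] [0.46703229 0.12122864] [0.49233385 0.12483565] [0.4792212  0.12305927] -2.8904061
[74 13  4 24 73] [0.46953059 0.18692101] [0.49492778 0.19027552] [0.48222913 0.18908364] -0.7854137
front [0.4615 0.12  ]
front [0.4645 0.1976]
plate front [0.4419 0.1193]
plate front [0.4504 0.3879]
bar 1137 ((441.3776550292969, 307.7372131347656), (90.57202911376953, 10.418192863464355), 88.05823516845703) [0.44063983 0.30299507 0.12465642] 0.1279143004847848
((442.0758361816406, 310.4164733886719), (92.8450698852539, 10.925137519836426), 88.03933715820312)
```

```bash
python3 -m crank '[{"jaw":255,"dx":-0.018,"dy":0,"dz":0.02,"turn":0},{"jaw":255,"dx":0,"dy":0,"dz":0.03,"turn":0},{"jaw":255,"dx":0,"dy":0,"dz":0.03,"turn":0},{"jaw":255,"dx":0,"dy":0,"dz":0.03,"turn":0},{"jaw":255,"dx":0,"dy":0,"dz":0.02,"turn":0},{"jaw":255,"dx":0,"dy":0,"dz":0.004,"turn":0},{"jaw":255,"dx":0,"dy":0,"dz":0.002,"turn":0},{"jaw":255,"dx":0,"dy":0,"dz":0,"turn":0},{"jaw":255,"dx":0,"dy":0,"dz":0,"turn":0},{"jaw":255,"dx":0,"dy":0,"dz":0,"turn":0}]' 40; python3 bat.py w5 .0845
cp pics/w5.png pics/w5b.png
```

```text
clock: 8.3
tcp_pos: [0.4843, 0.1569, 0.0766]
eef_rot: [0.001, 0.018, 1.0, 0.0]
wrist_force: [-0.3, -0.3, -2.7]
finger_gap: 0.0434
grip_force: 42.4
[0.48431023 0.15686951 0.07657306] [1.30214133e-03 1.83792061e-02 9.99830188e-01 3.21849618e-04]
[ 288  258   73   74 4891] [0.4811672  0.15610683 0.08525478]
((484.4132080078125, 155.93515014648438), (29.851465225219727, 39.71746826171875), 87.9092788696289) [482.66181017 156.00158474]
yaw tool y 87.89382897731103 off in tool [-1.37245767e-04 -9.29947186e-04 -2.87274906e-07]
```

View pics/w5.png

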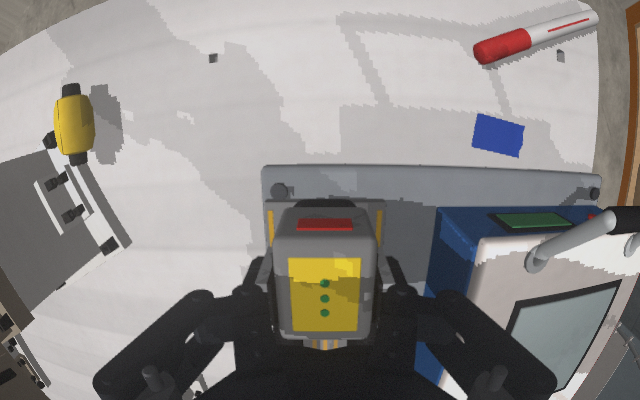

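The battery is centred: strips at u≈269 and 380, battery middle at u≈324.5, contacts at (325,343). It stands about 3 mm above the landing, so I'll lower it.

```bash
python3 -m crank '[{"jaw":255,"dx":0,"dy":0,"dz":0.001,"turn":0},{"jaw":255,"dx":0,"dy":0,"dz":0.001,"turn":0},{"jaw":255,"dx":0,"dy":0,"dz":0.001,"turn":0},{"jaw":255,"dx":0,"dy":0,"dz":0,"turn":0},{"jaw":255,"dx":0,"dy":0,"dz":0,"turn":0},{"jaw":255,"dx":0,"dy":0,"dz":0,"turn":0},{"jaw":255,"dx":0,"dy":0,"dz":0,"turn":0},{"jaw":255,"dx":0,"dy":0,"dz":0,"turn":0},{"jaw":255,"dx":0,"dy":0,"dz":0,"turn":0},{"jaw":255,"dx":0,"dy":0,"dz":0,"turn":0}]' 40
```

```text
clock: 9.35
tcp_pos: [0.4838, 0.1567, 0.0733]
eef_rot: [0.0, 0.018, 1.0, 0.0]
wrist_force: [-1.4, 0.1, 5.6]
finger_gap: 0.0436
grip_force: 43.5
```

```bash
python3 -m crank '[{"jaw":255,"dx":-0.005,"dy":0,"dz":-0.0005,"turn":0},{"jaw":255,"dx":-0.005,"dy":0,"dz":0,"turn":0},{"jaw":255,"dx":-0.005,"dy":0,"dz":0,"turn":0},{"jaw":255,"dx":-0.005,"dy":0,"dz":0,"turn":0},{"jaw":255,"dx":-0.005,"dy":0,"dz":0,"turn":0},{"jaw":255,"dx":-0.005,"dy":0,"dz":0,"turn":0},{"jaw":255,"dx":-0.005,"dy":0,"dz":0,"turn":0},{"jaw":255,"dx":-0.005,"dy":0,"dz":0,"turn":0},{"jaw":255,"dx":0,"dy":0,"dz":0,"turn":0},{"jaw":255,"dx":0,"dy":0,"dz":0,"turn":0}]' 40; python3 bat.py w6 .082
```

```text
clock: 10.35
tcp_pos: [0.5248, 0.1552, 0.0732]
eef_rot: [0.002, 0.018, 1.0, 0.0]
wrist_force: [1.4, -0.7, 2.6]
finger_gap: 0.0436
grip_force: 43.3
[0.52484001 0.15523169 0.07322538] [1.61862591e-03 1.83558997e-02 9.99830182e-01 2.21227413e-04]
[ 288  258   73   74 4884] [0.521679   0.1545049  0.08191126]
((524.3521118164062, 154.349365234375), (29.58959197998047, 39.43682861328125), 87.87455749511719) [522.58660441 154.40040128]
yaw tool y 87.89649430694745 off in tool [ 4.55178791e-04 -8.99636612e-04 -1.92103136e-06]
```

```bash
python3 -m crank '[{"jaw":255,"dx":-0.004,"dy":0,"dz":0,"turn":0},{"jaw":255,"dx":-0.004,"dy":0,"dz":0,"turn":0},{"jaw":255,"dx":-0.004,"dy":0,"dz":0,"turn":0},{"jaw":255,"dx":-0.004,"dy":0,"dz":0,"turn":0},{"jaw":255,"dx":-0.004,"dy":0,"dz":0,"turn":0},{"jaw":255,"dx":-0.004,"dy":0,"dz":0,"turn":0},{"jaw":255,"dx":0,"dy":0,"dz":0,"turn":0},{"jaw":255,"dx":0,"dy":0,"dz":0,"turn":0},{"jaw":255,"dx":0,"dy":0,"dz":0,"turn":0},{"jaw":255,"dx":0,"dy":0,"dz":0,"turn":0}]' 60
```

```text
clock: 11.4
tcp_pos: [0.5462, 0.1545, 0.0734]
eef_rot: [-0.001, 0.019, 1.0, 0.0]
wrist_force: [-3.0, -0.0, 8.1]
finger_gap: 0.0434
grip_force: 61.3
```

```bash
python3 bat.py w7 .082
```

```text
[0.54617609 0.15449382 0.07335761] [-1.19862585e-03  1.85395129e-02  9.99827406e-01  8.52356414e-05]
[ 288  257   73   74 4931] [0.54277448 0.15373733 0.08195697]
((545.334716796875, 153.62387084960938), (29.618663787841797, 39.32804870605469), 87.82286834716797) [543.68811847 153.66969365]
yaw tool y 87.8753963931707 off in tool [ 8.08542153e-04 -9.00539618e-04  1.82703898e-06]
```

```bash
python3 -m crank '[{"jaw":255,"dx":-0.002,"dy":0,"dz":0,"turn":0},{"jaw":255,"dx":-0.002,"dy":0,"dz":0,"turn":0},{"jaw":255,"dx":-0.002,"dy":0,"dz":0,"turn":0},{"jaw":255,"dx":-0.002,"dy":0,"dz":0,"turn":0},{"jaw":255,"dx":-0.002,"dy":0,"dz":0,"turn":0},{"jaw":255,"dx":-0.002,"dy":0,"dz":0,"turn":0},{"jaw":255,"dx":-0.001,"dy":0,"dz":0,"turn":0},{"jaw":255,"dx":0,"dy":0,"dz":0,"turn":0},{"jaw":255,"dx":0,"dy":0,"dz":0,"turn":0},{"jaw":255,"dx":0,"dy":0,"dz":0,"turn":0}]' 60; python3 bat.py w8 .082
```

```text
clock: 12.45
tcp_pos: [0.5585, 0.1541, 0.0734]
eef_rot: [-0.002, 0.019, 1.0, 0.0]
wrist_force: [-5.0, -0.2, 10.4]
finger_gap: 0.0431
grip_force: 61.5
[0.55851617 0.15405129 0.07337187] [-1.98198889e-03  1.85195154e-02  9.99826534e-01  1.73393452e-05]
[ 288  257   73   74 4929] [0.55510766 0.1533323  0.08200956]
((557.740234375, 153.1930389404297), (29.631277084350586, 39.308502197265625), 87.87030792236328) [556.09695918 153.23300586]
yaw tool y 87.877698765215 off in tool [ 7.43611576e-04 -8.86395903e-04  2.98198690e-06]
```

Resistance is 5 N. I'll go on in 1 mm steps.

```bash
python3 -m crank '[{"jaw":255,"dx":-0.001,"dy":0,"dz":0,"turn":0},{"jaw":255,"dx":-0.001,"dy":0,"dz":0,"turn":0},{"jaw":255,"dx":-0.001,"dy":0,"dz":0,"turn":0},{"jaw":255,"dx":-0.001,"dy":0,"dz":0,"turn":0},{"jaw":255,"dx":0,"dy":0,"dz":0,"turn":0},{"jaw":255,"dx":0,"dy":0,"dz":0,"turn":0},{"jaw":255,"dx":0,"dy":0,"dz":0,"turn":0},{"jaw":255,"dx":0,"dy":0,"dz":0,"turn":0},{"jaw":255,"dx":0,"dy":0,"dz":0,"turn":0},{"jaw":255,"dx":0,"dy":0,"dz":0,"turn":0}]' 60; python3 bat.py w9 .082
```

```text
clock: 13.5
tcp_pos: [0.5626, 0.1539, 0.0734]
eef_rot: [-0.002, 0.019, 1.0, 0.0]
wrist_force: [-4.7, 0.9, 10.0]
finger_gap: 0.0433
grip_force: 61.5
[0.56256473 0.15391005 0.07342442] [-1.93583169e-03  1.85295813e-02  9.99826438e-01  3.35146191e-05]
[ 288  257   73   74 4932] [0.55912428 0.15318565 0.0820209 ]
((561.7352294921875, 153.0361328125), (29.622655868530273, 39.30027389526367), 87.8350601196289) [560.08760549 153.07763135]
yaw tool y 87.87654140448288 off in tool [ 7.96547084e-04 -9.04049058e-04  3.08870895e-06]
```

```bash
python3 -m crank '[{"jaw":255,"dx":-0.001,"dy":0,"dz":0,"turn":0},{"jaw":255,"dx":-0.001,"dy":0,"dz":0,"turn":0},{"jaw":255,"dx":-0.001,"dy":0,"dz":0,"turn":0},{"jaw":255,"dx":0,"dy":0,"dz":0,"turn":0},{"jaw":255,"dx":0,"dy":0,"dz":0,"turn":0},{"jaw":255,"dx":0,"dy":0,"dz":0,"turn":0},{"jaw":255,"dx":0,"dy":0,"dz":0,"turn":0},{"jaw":255,"dx":0,"dy":0,"dz":0,"turn":0},{"jaw":255,"dx":0,"dy":0,"dz":0,"turn":0},{"jaw":255,"dx":0,"dy":0,"dz":0,"turn":0}]' 60; python3 bat.py w10 .082
```

```text
clock: 14.55
tcp_pos: [0.5669, 0.1538, 0.0733]
eef_rot: [-0.0, 0.018, 1.0, 0.0]
wrist_force: [-1.9, 1.2, 6.5]
finger_gap: 0.0434
grip_force: 61.0
[0.56686437 0.15378355 0.07334904] [-3.65405155e-04  1.84472107e-02  9.99829756e-01  1.58193973e-04]
[ 288  257   73   74 4929] [0.56339375 0.15312029 0.08192332]
((565.9971923828125, 152.90711975097656), (29.60030746459961, 39.37504577636719), 87.85340118408203) [564.32651772 152.95221433]
yaw tool y 87.88597889931452 off in tool [ 8.34258919e-04 -9.07817821e-04  3.39515411e-07]
```

It moved 4.3 mm for 3 mm commanded and the force dropped to 2 N, which looks like the click. I'll push a little more to feel the stop.

```bash
python3 -m crank '[{"jaw":255,"dx":-0.001,"dy":0,"dz":0,"turn":0},{"jaw":255,"dx":-0.0005,"dy":0,"dz":0,"turn":0},{"jaw":255,"dx":0,"dy":0,"dz":0,"turn":0},{"jaw":255,"dx":0,"dy":0,"dz":0,"turn":0},{"jaw":255,"dx":0,"dy":0,"dz":0,"turn":0},{"jaw":255,"dx":0,"dy":0,"dz":0,"turn":0},{"jaw":255,"dx":0,"dy":0,"dz":0,"turn":0},{"jaw":255,"dx":0,"dy":0,"dz":0,"turn":0},{"jaw":255,"dx":0,"dy":0,"dz":0,"turn":0},{"jaw":255,"dx":0,"dy":0,"dz":0,"turn":0}]' 60; python3 bat.py w11 .082
```

```text
clock: 15.6
tcp_pos: [0.568, 0.1536, 0.0733]
eef_rot: [-0.001, 0.018, 1.0, 0.0]
wrist_force: [-1.6, 0.5, 7.4]
finger_gap: 0.0435
grip_force: 61.3
[0.56804287 0.15364881 0.07334999] [-7.65758634e-04  1.84482832e-02  9.99829521e-01  6.62094973e-05]
[ 288  257   73   74 4930] [0.56468499 0.15286789 0.08196388]
((567.2030639648438, 152.75979614257812), (29.601341247558594, 39.375732421875), 87.9328842163086) [565.5293548  152.82111562]
yaw tool y 87.88585733557628 off in tool [ 8.06437550e-04 -9.19392056e-04  1.14108604e-06]
```

```bash
python3 -m crank '[{"jaw":255,"dx":-0.001,"dy":0,"dz":0,"turn":0},{"jaw":255,"dx":-0.0005,"dy":0,"dz":0,"turn":0},{"jaw":255,"dx":0,"dy":0,"dz":0,"turn":0},{"jaw":255,"dx":0,"dy":0,"dz":0,"turn":0},{"jaw":255,"dx":0,"dy":0,"dz":0,"turn":0},{"jaw":255,"dx":0,"dy":0,"dz":0,"turn":0},{"jaw":255,"dx":0,"dy":0,"dz":0,"turn":0},{"jaw":255,"dx":0,"dy":0,"dz":0,"turn":0},{"jaw":255,"dx":0,"dy":0,"dz":0,"turn":0},{"jaw":255,"dx":0,"dy":0,"dz":0,"turn":0}]' 60; python3 bat.py w12 .082
```

```text
clock: 16.65
tcp_pos: [0.5688, 0.1536, 0.0734]
eef_rot: [-0.002, 0.018, 1.0, -0.0]
wrist_force: [-4.3, -0.1, 10.6]
finger_gap: 0.0433
grip_force: 61.4
[0.56878884 0.15361251 0.07337998] [-1.68425265e-03  1.84610123e-02  9.99828162e-01 -1.97023174e-05]
[ 288  257   73   74 4932] [0.56535859 0.15285869 0.08198294]
((567.9671020507812, 152.73269653320312), (29.60135269165039, 39.31637954711914), 87.87142181396484) [566.30805762 152.78498747]
yaw tool y 87.88441043337029 off in tool [ 7.88691415e-04 -9.09552903e-04  2.74809246e-06]
```

```bash
python3 -m crank '[{"jaw":255,"dx":-0.001,"dy":0,"dz":0,"turn":0},{"jaw":255,"dx":-0.0005,"dy":0,"dz":0,"turn":0},{"jaw":255,"dx":0,"dy":0,"dz":0,"turn":0},{"jaw":255,"dx":0,"dy":0,"dz":0,"turn":0},{"jaw":255,"dx":0,"dy":0,"dz":0,"turn":0},{"jaw":255,"dx":0,"dy":0,"dz":0,"turn":0},{"jaw":255,"dx":0,"dy":0,"dz":0,"turn":0},{"jaw":255,"dx":0,"dy":0,"dz":0,"turn":0},{"jaw":255,"dx":0,"dy":0,"dz":0,"turn":0},{"jaw":255,"dx":0,"dy":0,"dz":0,"turn":0}]' 60; python3 bat.py w13 .082
```

```text
clock: 17.7
tcp_pos: [0.569, 0.1536, 0.0734]
eef_rot: [-0.003, 0.019, 1.0, -0.0]
wrist_force: [-7.8, -0.1, 13.3]
finger_gap: 0.0434
grip_force: 61.8
[0.5689686  0.15360261 0.07343723] [-3.26281580e-03  1.85004595e-02  9.99823520e-01 -1.22013919e-04]
[ 288  257   73   74 4935] [0.56554017 0.15289218 0.08206801]
((568.1943359375, 152.7290802001953), (29.605602264404297, 39.248531341552734), 87.89271545410156) [566.53655648 152.78316856]
yaw tool y 87.87993936719688 off in tool [ 7.41400868e-04 -9.01576627e-04  5.16283382e-06]
```

Rigid stop felt at 0.569. I'll unload, open moderately, wait, then lift off.

```bash
python3 -m crank '[{"jaw":255,"dx":0.0015,"dy":0,"dz":0,"turn":0},{"jaw":255,"dx":0.001,"dy":0,"dz":0,"turn":0},{"jaw":255,"dx":0,"dy":0,"dz":0,"turn":0},{"jaw":60,"dx":0,"dy":0,"dz":0,"turn":0},{"jaw":60,"dx":0,"dy":0,"dz":0,"turn":0},{"jaw":60,"dx":0,"dy":0,"dz":0,"turn":0},{"jaw":60,"dx":0,"dy":0,"dz":0,"turn":0},{"jaw":60,"dx":0,"dy":0,"dz":0,"turn":0},{"jaw":60,"dx":0,"dy":0,"dz":0,"turn":0},{"jaw":60,"dx":0,"dy":0,"dz":0,"turn":0}]' 40; python3 bat.py w14 .082
```

```text
clock: 18.75
tcp_pos: [0.5691, 0.1534, 0.0727]
eef_rot: [-0.0, 0.018, 1.0, -0.0]
wrist_force: [-0.6, 0.4, -0.4]
finger_gap: 0.0649
grip_force: 0.0
[0.56912344 0.15341126 0.07270593] [-6.81745167e-05  1.84090688e-02  9.99830536e-01 -1.53578617e-05]
[ 288  256   74   75 5031] [0.5649437  0.15297623 0.08189993]
((567.611572265625, 152.83290100097656), (29.614120483398438, 39.63180923461914), 87.90502166748047) [565.89146985 152.8606234 ]
yaw tool y 87.89035705612523 off in tool [ 1.48954753e-03 -6.33623165e-04  2.23271016e-07]
```

```bash
python3 -m crank '[{"jaw":60,"dx":0,"dy":0,"dz":-0.01,"turn":0},{"jaw":60,"dx":0,"dy":0,"dz":-0.03,"turn":0},{"jaw":60,"dx":0,"dy":0,"dz":-0.045,"turn":0},{"jaw":60,"dx":0,"dy":0,"dz":-0.045,"turn":0},{"jaw":60,"dx":0,"dy":0,"dz":-0.045,"turn":0},{"jaw":60,"dx":0.0266,"dy":0.0302,"dz":0,"turn":0},{"jaw":60,"dx":0.0266,"dy":0.0302,"dz":0,"turn":0},{"jaw":60,"dx":0.0266,"dy":0.0302,"dz":0,"turn":0},{"jaw":60,"dx":0.0266,"dy":0.0302,"dz":0,"turn":0},{"jaw":60,"dx":0.0266,"dy":0.0302,"dz":0,"turn":0}]' 30 && python3 -m crank '[{"jaw":60,"dx":0,"dy":0,"dz":0,"turn":0.143},{"jaw":60,"dx":0,"dy":0,"dz":0,"turn":0.143},{"jaw":60,"dx":0,"dy":0,"dz":0,"turn":0.143},{"jaw":60,"dx":0,"dy":0,"dz":0,"turn":0.143},{"jaw":60,"dx":0,"dy":0,"dz":0,"turn":0.143},{"jaw":60,"dx":0,"dy":0,"dz":0,"turn":0.143},{"jaw":60,"dx":0,"dy":0,"dz":0,"turn":0.143},{"jaw":60,"dx":0,"dy":0,"dz":0,"turn":0.143},{"jaw":60,"dx":0,"dy":0,"dz":0,"turn":0.143},{"jaw":60,"dx":0,"dy":0,"dz":0,"turn":0.143}]' && python3 -m crank '[{"jaw":60,"dx":0,"dy":0,"dz":0,"turn":0.143},{"jaw":60,"dx":0,"dy":0,"dz":0,"turn":0},{"jaw":60,"dx":0,"dy":0,"dz":0,"turn":0},{"jaw":60,"dx":0,"dy":0,"dz":0,"turn":0},{"jaw":60,"dx":0,"dy":0,"dz":0,"turn":0},{"jaw":60,"dx":0,"dy":0,"dz":0,"turn":0},{"jaw":60,"dx":0,"dy":0,"dz":0,"turn":0},{"jaw":60,"dx":0,"dy":0,"dz":0,"turn":0},{"jaw":60,"dx":0,"dy":0,"dz":0,"turn":0},{"jaw":60,"dx":0,"dy":0,"dz":0,"turn":0}]'
python3 - <<'E'
from h import *
from rig import monitor
s=monitor.get_state();w=wcap("w15");print(s["tcp_pos"],s["eef_rot"],s["joint_pos"])
P=w.cloud();k=(P[...,2]>.108)&(P[...,2]<.135)&(P[...,0]<.5)&(P[...,1]>.24)&(w.p.max(-1)<70)
v,u=np.nonzero(k);g=w.at(u,v,np.array(.12))[:,:2]*1000;print(k.sum(),cv2.minAreaRect(g.astype(np.float32)),P[k].mean(0))
E
```

```text
clock: 19.8
tcp_pos: [0.4408, 0.3103, 0.2489]
eef_rot: [0.001, 0.019, 1.0, 0.0]
wrist_force: [-0.2, 0.6, -0.2]
finger_gap: 0.0655
grip_force: 0.0
clock: 20.8
tcp_pos: [0.4418, 0.3093, 0.2487]
eef_rot: [0.0, 0.672, 0.741, 0.0]
wrist_force: [0.3, 0.5, 0.1]
finger_gap: 0.0653
grip_force: 0.0
clock: 21.8
tcp_pos: [0.4418, 0.3092, 0.2477]
eef_rot: [-0.0, 0.721, 0.693, -0.0]
wrist_force: [-0.5, -0.8, -0.0]
finger_gap: 0.0656
grip_force: 0.0
[0.44177113 0.30920502 0.2477089 ] [-6.32020748e-06  7.20720466e-01  6.93225796e-01 -8.00831494e-05] [ 5.29928554e-01  1.52313627e-01  1.84409034e+00 -2.76263391e-05
  1.14534737e+00  5.68825744e-01]
1234 ((441.652587890625, 306.6843566894531), (90.34757232666016, 9.871140480041504), 87.42634582519531) [0.44172216 0.31106496 0.12486053]
```

View pics/w15.png

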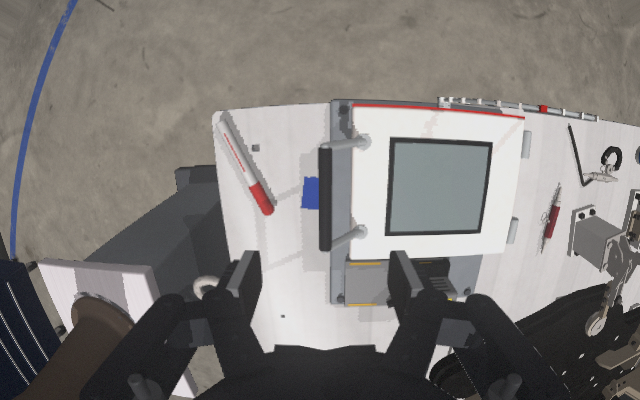

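The bar is at (325,200) in the view, aligned with the tool in x (0.4417). I'll check the battery in the top camera while lowering onto the bar.

```bash
python3 -m crank '[{"jaw":60,"dx":0,"dy":0,"dz":0.03,"turn":0},{"jaw":60,"dx":0,"dy":0,"dz":0.03,"turn":0},{"jaw":60,"dx":0,"dy":0,"dz":0.03,"turn":0},{"jaw":60,"dx":0,"dy":0,"dz":0.02,"turn":0},{"jaw":60,"dx":0,"dy":0,"dz":0.012,"turn":0},{"jaw":60,"dx":0,"dy":0,"dz":0,"turn":0},{"jaw":60,"dx":0,"dy":0,"dz":0,"turn":0},{"jaw":60,"dx":0,"dy":0,"dz":0,"turn":0},{"jaw":60,"dx":0,"dy":0,"dz":0,"turn":0},{"jaw":60,"dx":0,"dy":0,"dz":0,"turn":0}]' 30
python3 - <<'E'
from h import *
p,d=eyes.capture("top");P=cloud("top",d);hsv=cv2.cvtColor(p,cv2.COLOR_RGB2HSV)
m=cv2.inRange(hsv,(20,120,100),(35,255,255));n,l,st,c=cv2.connectedComponentsWithStats(m)
for i in range(1,n):
    if st[i,4]>25: print(st[i],np.median(P[l==i],0),ray("top",*c[i],.082))
E
```

```text
clock: 22.85
tcp_pos: [0.4424, 0.3096, 0.1268]
eef_rot: [0.0, 0.721, 0.693, 0.001]
wrist_force: [0.3, -0.0, 1.1]
finger_gap: 0.0655
grip_force: 0.0
[241 176  10  13 124] [0.56583099 0.15237567 0.08161408] [0.565621   0.15268875 0.082     ]
[595 222  14  10  97] [ 0.41004602 -0.9839417   0.0314672 ] [ 0.40469966 -0.95523801  0.082     ]
[298 231  10  13 117] [ 0.39428461 -0.02249815  0.02870835] [ 0.3889804  -0.02508109  0.082     ]
```

```bash
python3 -m crank '[{"jaw":255,"dx":0,"dy":0,"dz":0,"turn":0},{"jaw":255,"dx":0,"dy":0,"dz":0,"turn":0},{"jaw":255,"dx":0,"dy":0,"dz":0,"turn":0},{"jaw":255,"dx":0,"dy":0,"dz":0,"turn":0},{"jaw":255,"dx":0,"dy":0,"dz":0,"turn":0},{"jaw":255,"dx":0,"dy":0,"dz":0,"turn":0},{"jaw":255,"dx":0,"dy":0,"dz":0,"turn":0},{"jaw":255,"dx":0,"dy":0,"dz":0,"turn":0},{"jaw":255,"dx":0,"dy":0,"dz":0,"turn":0},{"jaw":255,"dx":0,"dy":0,"dz":0,"turn":0}]' 30; python3 - <<'E'
import numpy as np
b=np.radians(11.05);a=b+np.radians(np.arange(0,61,3))
x=-.219*np.cos(a);z=.219*np.sin(a)
print(np.c_[np.arange(0,61,3)[1:],np.diff(x)*1000,-np.diff(z)*1000].round(1).tolist(), x[-1]-x[0],z[-1]-z[0])
E
```

```text
clock: 23.9
tcp_pos: [0.442, 0.3092, 0.1258]
eef_rot: [0.0, 0.721, 0.693, 0.0]
wrist_force: [1.1, -0.5, -0.3]
finger_gap: 0.0097
grip_force: 29.2
[[3.0, 2.5, -11.2], [6.0, 3.1, -11.0], [9.0, 3.6, -10.9], [12.0, 4.2, -10.7], [15.0, 4.8, -10.4], [18.0, 5.3, -10.2], [21.0, 5.8, -9.9], [24.0, 6.3, -9.6], [27.0, 6.8, -9.2], [30.0, 7.3, -8.8], [33.0, 7.8, -8.4], [36.0, 8.2, -8.0], [39.0, 8.6, -7.6], [42.0, 9.0, -7.1], [45.0, 9.3, -6.6], [48.0, 9.7, -6.2], [51.0, 10.0, -5.6], [54.0, 10.3, -5.1], [57.0, 10.5, -4.6], [60.0, 10.7, -4.0]] 0.143821107851929 0.16515595337814434
```

```bash
python3 -m crank '[{"jaw":255,"dx":0,"dy":0.0025,"dz":-0.0112,"turn":0},{"jaw":255,"dx":0,"dy":0.0031,"dz":-0.011,"turn":0},{"jaw":255,"dx":0,"dy":0.0036,"dz":-0.0109,"turn":0},{"jaw":255,"dx":0,"dy":0.0042,"dz":-0.0107,"turn":0},{"jaw":255,"dx":0,"dy":0.0048,"dz":-0.0104,"turn":0},{"jaw":255,"dx":0,"dy":0.0053,"dz":-0.0102,"turn":0},{"jaw":255,"dx":0,"dy":0.0058,"dz":-0.0099,"turn":0},{"jaw":255,"dx":0,"dy":0.0063,"dz":-0.0096,"turn":0},{"jaw":255,"dx":0,"dy":0.0068,"dz":-0.0092,"turn":0},{"jaw":255,"dx":0,"dy":0.0073,"dz":-0.0088,"turn":0}]' 30
```

```text
clock: 24.9
tcp_pos: [0.4904, 0.3074, 0.2284]
eef_rot: [-0.001, 0.721, 0.693, -0.002]
wrist_force: [-4.3, 2.0, 1.4]
finger_gap: 0.01
grip_force: 29.2
```

Tracking well with low force. Now the second half of the arc.

```bash
python3 -m crank '[{"jaw":255,"dx":0,"dy":0.0078,"dz":-0.0084,"turn":0},{"jaw":255,"dx":0,"dy":0.0082,"dz":-0.008,"turn":0},{"jaw":255,"dx":0,"dy":0.0086,"dz":-0.0076,"turn":0},{"jaw":255,"dx":0,"dy":0.009,"dz":-0.0071,"turn":0},{"jaw":255,"dx":0,"dy":0.0093,"dz":-0.0066,"turn":0},{"jaw":255,"dx":0,"dy":0.0097,"dz":-0.0062,"turn":0},{"jaw":255,"dx":0,"dy":0.01,"dz":-0.0056,"turn":0},{"jaw":255,"dx":0,"dy":0.0103,"dz":-0.0051,"turn":0},{"jaw":255,"dx":0,"dy":0.0105,"dz":-0.0046,"turn":0},{"jaw":255,"dx":0,"dy":0.0107,"dz":-0.004,"turn":0}]' 30; python3 -m crank '[{"jaw":255,"dx":0,"dy":0,"dz":0,"turn":0},{"jaw":255,"dx":0,"dy":0,"dz":0,"turn":0},{"jaw":255,"dx":0,"dy":0,"dz":0,"turn":0},{"jaw":255,"dx":0,"dy":0,"dz":0,"turn":0},{"jaw":255,"dx":0,"dy":0,"dz":0,"turn":0},{"jaw":255,"dx":0,"dy":0,"dz":0,"turn":0},{"jaw":255,"dx":0,"dy":0,"dz":0,"turn":0},{"jaw":255,"dx":0,"dy":0,"dz":0,"turn":0},{"jaw":255,"dx":0,"dy":0,"dz":0,"turn":0},{"jaw":255,"dx":0,"dy":0,"dz":0,"turn":0}]' 30
python3 - <<'E'
from h import *
w=wcap("w16")
p,d=eyes.capture("scene");cv2.imwrite("pics/s16.png",cv2.resize(p[120:220,210:350],None,fx=4,fy=4,interpolation=3)[:,:,::-1])
p,d=eyes.capture("top");np.savez("t16.npz",p=p,d=d);P=cloud("top",d);hsv=cv2.cvtColor(p,cv2.COLOR_RGB2HSV)
m=cv2.inRange(hsv,(20,120,100),(35,255,255));n,l,st,c=cv2.connectedComponentsWithStats(m)
for i in range(1,n):
    if st[i,4]>25: print(st[i],np.median(P[l==i],0))
# hood face tilt from wrist cloud
Q=w.cloud();k=(w.p.min(-1)>150)&(Q[...,2]>.1)&(Q[...,2]<.27)&(Q[...,1]>.2)&(Q[...,1]<.4)&(Q[...,0]>.5)&(Q[...,0]<.7)
q=Q[k];print(k.sum())
if k.sum()>50:
    n=np.linalg.svd(q-np.median(q,0),full_matrices=False)[2][2];print(n,np.degrees(np.arccos(abs(n[2]))))
E
```

```text
clock: 25.9
tcp_pos: [0.5862, 0.304, 0.2936]
eef_rot: [-0.0, 0.721, 0.693, 0.001]
wrist_force: [-1.6, 0.6, 2.7]
finger_gap: 0.0099
grip_force: 30.6
clock: 26.9
tcp_pos: [0.5862, 0.304, 0.2935]
eef_rot: [0.0, 0.721, 0.693, 0.001]
wrist_force: [-2.8, 1.0, 6.0]
finger_gap: 0.0097
grip_force: 31.0
[241 176  10  13 123] [0.56621354 0.1523469  0.08072555]
[595 222  14  10  99] [ 0.41049496 -0.98508917  0.02904978]
[298 231  10  13 117] [ 0.39417082 -0.02247945  0.0286891 ]
8612
[ 0.85573319 -0.05076672  0.51492081] 59.0078379700759
```

View pics/w16.png

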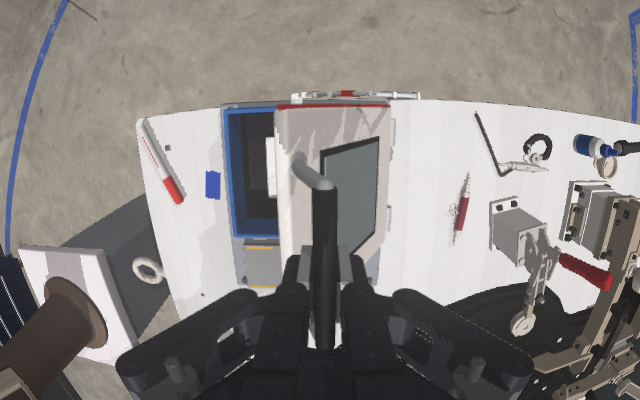

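View pics/s16.png

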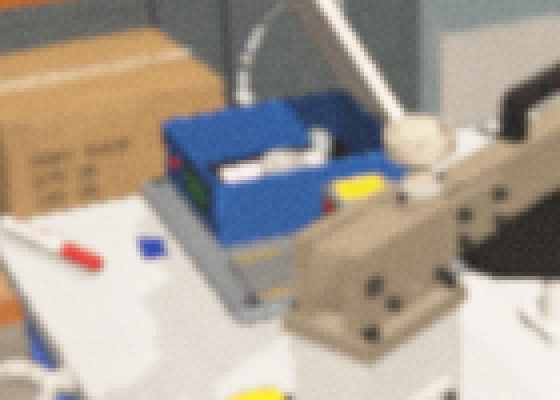

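The hood's face measures 59° open. The bar is in the fingers at (322,240) in the wrist view, and the scene view shows the battery's yellow top home at (360,188). I'll hand in.

```bash
python3 -c "
from rig import finish_job
print(finish_job())"
```

```text
the job is handed in; nothing more can be done
None
```

I handed the job in with the battery clicked home on the shoe and released, and the gripper holding the hood steady at about 59° open (last wrist-camera measurement); the judge returned no result.

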